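# Press the test plunger in a stayed-lid test-port box and close it again

## Task

The latch of the pine test-port box is already undone: raise the lid by its steel bar past the point where the folding stay on its right side locks, let it down onto the locked stay and let go, so that it stands open by itself. Then press the brass test plunger inside fully down for a moment and let it come back. Finally take the stay by its black peg, lift slightly to unlock it, fold the knee back towards the hinge and so lower the lid gently shut; do not let the lid drop, do not force the stay, and leave the other things on the counter where they are.

Things in the scene. Friction and masses are not known exactly. Their poses are not given: they have to be found in the camera images.
- box: Pine test-port box screwed to the counter, 200 mm deep (its x), 220 mm wide (its y), 100 mm high, walls 12 mm, open on top under the lid. Origin: centre of its underside; its front faces -x, y is its left, z up. Points called box (x, y, z) are in mm in this frame. On the outside of its right wall (y = -110) is the folding stay of two flat steel arms joined at a knee.
- lid_hinge (a point): Middle of the lid's hinge line, which runs along the box's y at the back of the rim, box (100, 0, 100). Fixed.
- lid (a joint): Opening angle of the lid in rad: 0 shut. Steel-lined pine, about 0.7 kg, 200 mm long, 16 mm thick, on a nearly free hinge: it falls shut unless held or stayed. Somewhere from 1.29 to 1.51 the stay is straight and drawn out to its end stop (pulling on strains it); let down from there by about 0.14 rad the lid comes to rest on the locked stay, at 1.16 to 1.36.
- lid_bar (a point): Middle of the lid's bar handle, a round steel bar 10 mm thick, 90 mm long along the box's y, held 45 mm off the lid's front edge by its ends; 245 mm from the hinge line, at box (-145, 0, 108) with the lid shut. Pinched from above, a finger on its near and one on its far side, it turns in the fingers as the lid swings. Over about 16 N of pull at the stop strains the stay.
- stay_bracket (a point): Middle of the slotted bracket on the right wall, box (-40, -113, 50). The lower arm, a channel 100 mm from its pivot to the knee pin, turns on a pivot clamped up to 8 mm up or down this slot (which runs along box direction 0.53, 0, 0.85): differently each time, not measured. The knee folds back and down only (to the hinge); a light spring keeps it straight once straight.
- stay_lid_pin (a point): Pin on the lid's right side that carries the upper arm: 120 mm from the hinge line, box (-20, -122, 108) with the lid shut. The knee pin runs in a 12 mm slot of the upper arm: 100 mm from this pin when seated, 112 mm when drawn out. Straight and seated, the arm's foot sits in the channel: locked. Drawn out along the stay by 11 mm or more it is free to fold; a side push before that only jams it.
- stay_upper: Upper arm of the stay. Origin: centre of its black peg, a round grip 14 mm thick, 46 mm long, pointing out to the box's -y, its centre 50 mm off the right wall; on the line from lid pin to knee pin, 80 mm from the lid pin. Lid standing: peg near box (26, -160, 150); lid shut: near (35, -160, 50). Where the peg is held sets the lid's angle, but for the slot's play. Axes as the box's with lid shut.
- plunger_top (a point): Centre of the top of the test valve's brass plunger button, a disc 28 mm across inside the box at box (-60, 10, 85), 15 mm under the rim; it is pressed straight down.
- plunger (a joint): Travel of the plunger in m: 0 up, 0.008 fully down at its stop; a spring of 2.6 N to start and 4.4 N at the stop brings it back.
- regulator: Bystander, to be left alone: faded red gas regulator on its brass body, 70 mm across and 96 mm high, brass inlet stem to its -x and a small gauge to its +y; origin under its centre.
- gauge: Bystander, to be left alone: round steel gauge lying on its back, 80 mm across, 28 mm high, brass stem to its -x; origin under its centre.
- pipe_stub: Bystander, to be left alone: copper pipe stub 22 mm thick, 130 mm long, with a brass nut; origin under its middle.
- bakelite_knob: Bystander, to be left alone: loose black valve knob, 50 mm across, 31 mm high; origin under its centre.
- spanner: Bystander, to be left alone: steel spanner 190 mm long lying flat; origin under its middle.
- union_nut: Bystander, to be left alone: brass union nut, a ring 38 mm across, 22 mm high; origin under its centre.
- leak_spray: Bystander, to be left alone: grey plastic bottle 58 mm across, 170 mm high; origin under its centre.

How it is judged:
By the outcome, as a careful person would: the job done as asked, in the order asked, and still so for the second after the job is handed in, with the robot touching nothing.
It also fails if it takes over 72 s, if anything falls off the work surface, if the arm or the gripper's body presses on something with over 40 N, if the wrist force passes 120 N, or if a joint passes its speed limit or range.

## Robot

A 6-joint arm with a two-finger parallel gripper is mounted at the origin on the work surface. World frame = base frame: x ahead of the robot, y to its left, z up, the work surface at z = 0. Lengths are in m, angles in rad, forces in N, time in s.
With the tool pointing down it reaches from about 0.225 to 0.875 m from the base axis. Payload 3.4 kg.
Tool frame: the origin (TCP) lies between the finger pads; the fingertips stand 14 mm ahead of it and the grasp point (between the pads) lies 5 mm behind it; z points along the fingers, y is the direction in which the jaws open and shut (so a half turn about z gives the same grasp; the last joint's range is limited). The gripper opens to 85 mm and grips with 20 to 120 N. Pads are 22 mm wide; open, the fingers measure 114 mm over their backs; the gripper's body (76 mm by 85 mm) begins 54 mm behind the grasp point. The pads swing forward as they close: fully open they stand 13 mm farther back than shut.
Start: joints at [1.199, 0.276, 1.505, -0, 1.361, -0.121], TCP at [0.143, 0.557, 0.245] pointing down, gripper open.
Joint ranges: [-2.89, 2.89], [-0.75, 2.08], [0.22, 2.7], [-1.18, 4.32], [0.11, 2.71], [-2.7, 2.7]. Speed limits (rad/s): [2.57, 2.57, 3.14, 3.14, 3.14, 3.14].

## Interface

Orientations are given as a unit quaternion [w, x, y, z].
In Python, from rig import manip, get_image, job gives the robot as it stands. The module is installed in compiled form; this text tells all that it offers.
- The arm moves only by the tool step_arm, never from a script. Its argument "moves" is one flat list of numbers, 5 for each row, row after row: the shift along the tool's x, y, z as a fraction of full scale, then the turn about the tool's z as a fraction of full scale, then the gripper's target within -1 to 1 (shut at 1, half-way at 0, fully open at -1). In form: [dx, dy, dz, twist, hand, dx, dy, dz, twist, hand, ...]. A call has 1 to 5 rows; each row is the pose to reach, as a shift and turn from the pose commanded when the call began, along the tool's axes at that moment, turning the shorter way round; what a row does not reach only later rows make up. Full scale, the value 1, is 500 mm for a shift and pi rad for a turn. A row lasts 1/10 s, in which the tool goes at most 50 mm and 8.59 degrees, less where a joint would pass 70% of its speed; a pose out of reach is approached as far as the arm can. A call with a number of a shift or a turn outside -1 to 1 is refused whole. A call with a gripper value outside its range is refused whole. The fingers move at their own pace and stop on an object; "force" is the grip in N (left out, the last holds). Time passes only in rows, so rows that repeat a pose let the fingers close. It gives the time, the measured TCP pose, the force and the opening at its end, in the units of the state.
- manip.get_state(): the state, without advancing time (a new reading comes with each control period).
- get_image(name): name is "scene" or "top"; returns a dict with "frame" (384x512x3 uint8, blue, green, red), "fx", "fy", "cx", "cy" (pixels), "k1" (the pictures are not rectified: a ray, as slopes to the right and down, at radius r is drawn at 1 + k1 r^2 times it, then the intrinsics apply), "rvec" (rotation vector, rad) and "tvec" (3), from world to camera coordinates, as OpenCV has them. Camera axes: x right, y down, z forward; pixel columns grow to the right and rows downward; lengths in m; the calibration is good to about 2 mm. A picture is of the moment at which its call begins. There is no depth.
- job.sign_off(): hands the job in, once; it reports no verdict.
The state is a dict: "clock": time; "qpos": joint angles; "qd": joint speeds; "effort": joint torques, N m; "position": TCP position; "ee_rot": TCP orientation; "contact_force": force on the tool from outside, world axes, zero at the start; "moment": the same for the moment, N m; "width": finger opening in m.
Only numpy, scipy, OpenCV 4.12 (cv2) and the standard library are available. Lean on these libraries where they do the work, as an engineer would, in place of code of your own. Each camera call takes 0.05 s, during which the arm holds its last target. There are 200 camera calls.

## Working session

There is one attempt and no reset: what is moved stays moved. The work goes in short steps, Python scripts to look and compute and a tool call to move; the robot and the scene stay as the last step left them, time stands still between calls to the robot, and variables do not carry over. Pictures are saved under pics/ and viewed, about 8 in all and at most 12, crops included, and the job is handed in when it is done.

Besides the shell and the picture viewer there is one more tool, called as name(argument=value, ...) on one line, values as JSON. step_arm: Moves the arm, as the interface text tells. Its arguments: {"type":"object","properties":{"moves":{"type":"array","items":{"type":"number","minimum":-1,"maximum":1}},"force":{"type":"number"}},"required":["moves"]}

```bash
mkdir -p pics; python3 - <<'E'
from rig import manip,get_image
import cv2
s=manip.get_state();print(s)
for n in("scene","top"):
    d=get_image(n);cv2.imwrite(f"pics/{n}0.png",cv2.resize(d["frame"],(800,600),interpolation=cv2.INTER_CUBIC))
    print({k:v for k,v in d.items() if k!="frame"})
E
```

```text
{'clock': 0.0, 'qpos': array([ 1.19900990e+00,  2.76604719e-01,  1.50613868e+00, -7.08785078e-06,
        1.36066492e+00, -1.20989080e-01]), 'qd': array([ 0.00110076, -0.00085533, -0.00157905,  0.00020087,  0.00030163,
       -0.00176251]), 'effort': array([-7.79829297e-04, -4.16775835e+01, -2.45807970e+01, -2.66126654e-04,
        1.07564570e-02, -1.14701773e-06]), 'position': array([0.14252255, 0.55654795, 0.24443191]), 'ee_rot': array([-2.18062477e-04,  1.25069498e-01,  9.92147568e-01, -8.81263322e-04]), 'contact_force': array([-0.32422394, -0.43898255,  0.29525048]), 'moment': array([-0.02138986, -0.08715143,  0.00023865]), 'width': 0.08554907315636409}
{'fx': 377.6447073556983, 'fy': 377.6447073556983, 'cx': 256.91624418142266, 'cy': 187.39575783800507, 'k1': -0.11265222363062284, 'rvec': array([ 2.11536105,  0.68705793, -0.35713607]), 'tvec': array([-0.46773978, -0.10908088,  1.24302319])}
{'fx': 494.9975814244002, 'fy': 494.9975814244002, 'cx': 259.7312707532681, 'cy': 195.51387540457378, 'k1': -0.09372537464837424, 'rvec': array([ 2.15204515, -2.17525977,  0.13419712]), 'tvec': array([-0.01172706,  0.60170389,  1.39096104])}
```

View pics/scene0.png

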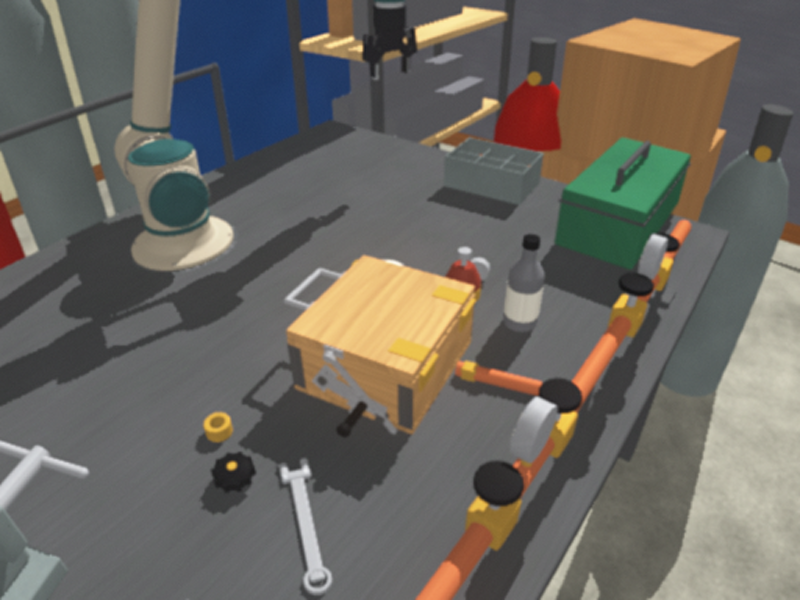

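View pics/top0.png

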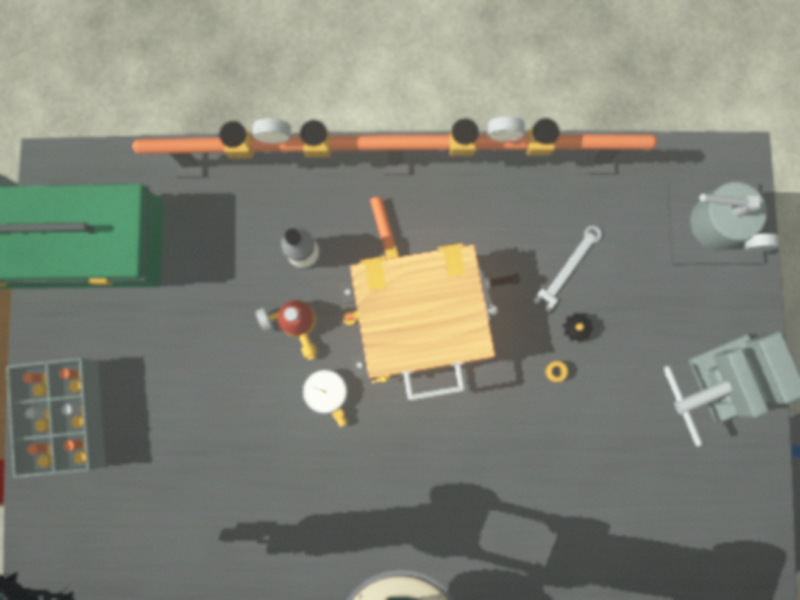

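```bash
cat > h.py <<'E'
import numpy as np,cv2,json
from scipy.optimize import least_squares
from scipy.spatial.transform import Rotation as R
from rig import manip,get_image,job
CAL={"scene":(377.6447,256.916,187.396,-.112652,[2.11536105,.68705793,-.35713607],[-.46773978,-.10908088,1.24302319]),
"top":(494.99758,259.7313,195.5139,-.0937254,[2.15204515,-2.17525977,.13419712],[-.01172706,.60170389,1.39096104])}
def proj(n,P):
    f,cx,cy,k,r,t=CAL[n];c=R.from_rotvec(r).apply(np.atleast_2d(P))+t
    s=c[:,:2]/c[:,2:];s=s*(1+k*(s**2).sum(1,keepdims=True));return s*f+[cx,cy]
def plane(n,uv,z):  # full-res pixel onto height z
    return least_squares(lambda p:(proj(n,[p[0],p[1],z])[0]-uv),[.5,0]).x
def w(b,B):  # box mm->world
    b=np.atleast_2d(b)/1000.;c,s=np.cos(B[2]),np.sin(B[2])
    return np.c_[B[0]+c*b[:,0]-s*b[:,1],B[1]+s*b[:,0]+c*b[:,1],b[:,2]]
def grab(n,name,box=None,k=1):
    d=get_image(n)["frame"]
    if box: d=d[box[1]:box[3],box[0]:box[2]]
    cv2.imwrite("pics/"+name,cv2.resize(d,None,fx=k,fy=k,interpolation=cv2.INTER_CUBIC))
E
python3 - <<'E'
from h import *
S=1.5625
L=[[100,110,116],[100,-110,116],[-100,-110,116],[-100,110,116],[-145,0,108]]
t=np.array([[351,266],[474,245],[494,357],[371,378],[435.5,394]])/S
s=np.array([[474,290],[290,328],[365,258]])/S
Ls=[L[0],L[2],L[3]]
f=lambda B:np.r_[(proj("top",w(L,B))-t).ravel(),(proj("scene",w(Ls,B))-s).ravel()]
r=least_squares(f,[.5,0,0]);print(r.x,np.degrees(r.x[2]),r.fun.round(1))
B=r.x
for p in [[-145,0,108],[100,0,100],[-60,10,85],[26,-160,150],[35,-160,50],[-40,-113,50]]: print(p,w(p,B).round(3),np.hypot(*w(p,B)[0,:2]).round(3))
print(proj("scene",w([[35,-137,50],[35,-183,50],[100,-110,116],[-20,-122,108],[-40,-113,50]],B))*S)
grab("scene","s1.png",(170,150,330,300),5)
E
```

```text
[ 0.58393018 -0.04611139  0.15338407] 8.788259710995424 [-0.1 -1.2  0.3 -0.6  0.3 -0.4 -1.3 -0.5  0.4 -0.9  1.5 -2.8 -3.3  0.8
 -0.7 -2.5]
[-145, 0, 108] [[ 0.441 -0.068  0.108]] 0.446
[100, 0, 100] [[ 0.683 -0.031  0.1  ]] 0.683
[-60, 10, 85] [[ 0.523 -0.045  0.085]] 0.525
[26, -160, 150] [[ 0.634 -0.2    0.15 ]] 0.665
[35, -160, 50] [[ 0.643 -0.199  0.05 ]] 0.673
[-40, -113, 50] [[ 0.562 -0.164  0.05 ]] 0.585
[[360.15693824 407.43745705]
 [342.16804157 430.74324728]
 [412.48291094 375.01070978]
 [328.42587787 356.34246041]
 [323.39619534 378.4210636 ]]
```

View pics/s1.png

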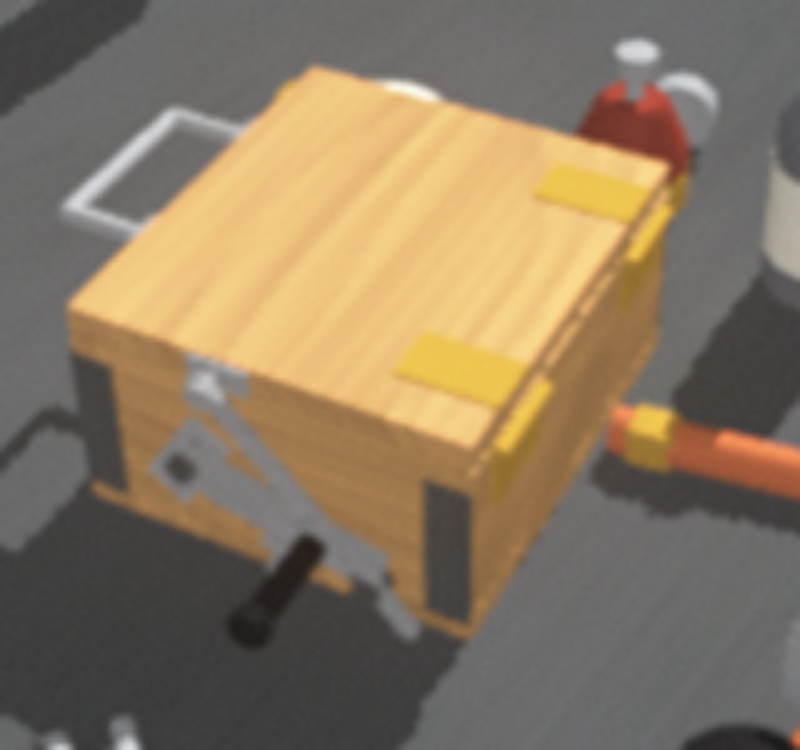

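```bash
cat >> h.py <<'E'
H=np.array([100.,100.])
def rot(v,a): # opening angle: -x towards +z
    c,s=np.cos(a),np.sin(a);return np.array([c*v[0]+s*v[1],-s*v[0]+c*v[1]])
def link(phi,d,s):
    P=H+rot([-120,8],phi);Q=np.array([-40,50])+s*np.array([.53,.85]);v=P-Q;L=np.hypot(*v)
    a=(L*L+1e4-d*d)/(2*L);h=np.sqrt(max(0,1e4-a*a));u=v/L
    K=Q+a*u+h*np.array([u[1],-u[0]]) # hinge side
    return P,K,P+80*(K-P)/np.hypot(*(K-P)),L
def angle(L,s): # phi where |PQ|=L
    from scipy.optimize import brentq
    return brentq(lambda p:link(p,106,s)[3]-L,.3,1.8)
def barp(phi): return H+rot([-245,8],phi)
def tcpbox(B): # TCP pose in box mm + yaw of tool y rel. box x
    st=manip.get_state();p=st["position"];q=st["ee_rot"];c,s=np.cos(B[2]),np.sin(B[2]);d=p[:2]-B[:2]
    M=R.from_quat(np.r_[q[1:],q[0]]).as_matrix()
    return np.r_[c*d[0]+s*d[1],-s*d[0]+c*d[1],p[2]]*1000,np.degrees(np.arctan2(M[1,1],M[0,1])-B[2]),M,st
def go(b,B,off=5): # fractions to bring grasp point to box pt b
    t,yaw,M,st=tcpbox(B);T=w(np.array(b)-[0,0,off],B)[0];return (M.T@(T-st["position"])/.5).round(4),yaw/180,t.round(1)
E
python3 - <<'E'
from h import *
L=np.array([[100,110,116],[100,-110,116],[-100,-110,116],[-100,110,116],[-145,45,108],[-145,-45,108]])
t=np.array([[351,266],[474,245],[494,357],[371,378],[408,398],[463,390]])/1.5625
s=np.array([[668,162],[478,447],[70,305],[315,68],[178,112],[70,207]])/5+[170,150]
f=lambda B:np.r_[(proj("top",w(L,B))-t).ravel(),(proj("scene",w(L,B))-s).ravel()]
r=least_squares(f,[.5,0,0],loss="soft_l1");B=r.x;print(B,f(B).round(1))
np.save("B.npy",B)
print(go([-145,0,170],B))
for s_ in(-8,0,8):
    a,b=angle(200,s_),angle(212,s_);print(s_,a,b,[link(a,100,s_)[2].round(1),link(b,112,s_)[2].round(1),link(0,106,s_)[2].round(1)],barp(b).round(1))
E
```

```text
[ 0.5829849  -0.04482463  0.15807751] [-0.7 -0.6 -0.4 -0.4  0.  -0.3 -1.6  0.   1.3 -0.3 -1.1 -0.8  1.  -0.2
 -1.3 -0.  -1.6 -0.5 -0.3 -1.3 -0.9  0.6 -0.3  0.6]
(array([-0.8858, -1.0618,  0.1606]), np.float64(0.3698492718063279), array([-340.2,  663.3,  244.6]))
-8 1.1694500405846504 1.3029041392498109 [array([ 18.6, 145.4]), array([ 30.6, 151.9]), array([36.8, 51.7])] [ 42.9 338.4]
0 1.2574437390655102 1.397758958419987 [array([ 26.4, 150. ]), array([ 39.2, 155.6]), array([39.8, 54.9])] [ 65.7 342.7]
8 1.349635056554848 1.4978639072351831 [array([ 34.6, 154. ]), array([ 48.3, 158.6]), array([42.8, 58.4])] [ 90.1 344.9]
```

step_arm(moves=[-0.886, -1.0, 0.1, 0.37, 0, -0.886, -1.0, 0.1, 0.37, 0, -0.886, -1.0, 0.1, 0.37, 0, -0.886, -1.0, 0.1, 0.37, 0, -0.886, -1.0, 0.1, 0.37, 0], force=40)

```text
clock: 0.65
position: [0.2569, 0.3334, 0.2264]
ee_rot: [0.0, 0.482, 0.876, 0.0]
contact_force: [1.0, 0.0, 0.6]
width: 0.0427
```

```bash
python3 - <<'E'
from h import *
B=np.load("B.npy");print(go([-145,0,170],B),manip.get_state()["width"])
E
```

```text
(array([-0.8734, -0.1204,  0.1229]), np.float64(0.12947947755236286), array([-262.5,  424.9,  226.4])) 0.042737418553700154
```

step_arm(moves=[-0.873, -0.12, 0.123, 0.13, 0, -0.873, -0.12, 0.123, 0.13, 0, -0.873, -0.12, 0.123, 0.13, 0, -0.873, -0.12, 0.123, 0.13, 0, -0.873, -0.12, 0.123, 0.13, 0])

```text
clock: 1.15
position: [0.3608, 0.1087, 0.192]
ee_rot: [0.0, 0.648, 0.762, 0.0]
contact_force: [1.6, 0.6, 0.9]
width: 0.0427
```

```bash
python3 - <<'E'
from h import *
B=np.load("B.npy");print(go([-145,0,150],B),manip.get_state()["width"])
E
```

```text
(array([-0.3735,  0.0991,  0.0939]), np.float64(0.001102002839926), array([-195.2,  186.6,  192. ])) 0.04268098220677337
```

step_arm(moves=[-0.373, 0.099, 0.094, 0.001, 0, -0.373, 0.099, 0.094, 0.001, 0, -0.373, 0.099, 0.094, 0.001, 0, -0.373, 0.099, 0.094, 0.001, 0, -0.373, 0.099, 0.094, 0.001, 0])

```text
clock: 1.65
position: [0.4418, -0.0706, 0.1439]
ee_rot: [0.001, 0.651, 0.759, -0.001]
contact_force: [-0.1, 0.6, 0.9]
width: 0.0426
```

```bash
python3 - <<'E'
from h import *
B=np.load("B.npy");print(go([-145,0,108],B),tcpbox(B)[1]);grab("scene","s2.png",(150,110,290,230),5)
E
```

```text
(array([ 0.0066, -0.0031,  0.0818]), np.float64(-0.0016915838457666654), array([-143.5,   -3.2,  143.9])) -0.3044850922379998
```

View pics/s2.png

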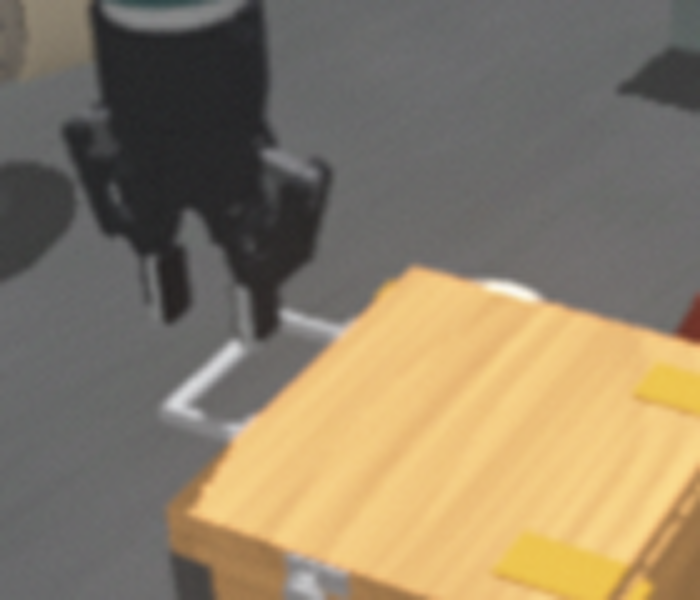

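step_arm(moves=[0.006, -0.003, 0.04, -0.002, 0, 0.006, -0.003, 0.08, -0.002, 0, 0.006, -0.003, 0.08, -0.002, 0, 0.006, -0.003, 0.08, -0.002, 1, 0.006, -0.003, 0.08, -0.002, 1], force=30)

```text
clock: 2.2
position: [0.438, -0.0624, 0.1061]
ee_rot: [0.001, 0.646, 0.763, 0.0]
contact_force: [-0.6, -1.2, 0.4]
width: 0.0142
```

step_arm(moves=[0, 0, 0, 0, 1, 0, 0, 0, 0, 1, 0, 0, 0, 0, 1, 0, 0, 0, 0, 1])

```text
clock: 2.6
position: [0.4394, -0.0623, 0.1062]
ee_rot: [0.001, 0.647, 0.763, 0.002]
contact_force: [3.3, 3.7, 1.9]
width: 0.009
```

```bash
python3 - <<'E'
from h import *
B=np.load("B.npy");s=manip.get_state();print(s["width"],s["contact_force"],tcpbox(B)[:2])
for f in np.linspace(0,1.3,14):
  b=barp(f)-barp(0);print(round(f,2),(b[0]/500).round(3),(-b[1]/500).round(3))
E
```

```text
0.00900433025535565 [3.34426629 3.6787325  1.86536781] (array([-144.55805497,    5.35254416,  106.23525217]), np.float64(0.3309853306164346))
0.0 0.0 -0.0
0.1 0.004 -0.049
0.2 0.013 -0.097
0.3 0.027 -0.144
0.4 0.045 -0.19
0.5 0.068 -0.233
0.6 0.095 -0.274
0.7 0.126 -0.312
0.8 0.16 -0.347
0.9 0.198 -0.378
1.0 0.239 -0.405
1.1 0.282 -0.428
1.2 0.327 -0.446
1.3 0.374 -0.46
```

step_arm(moves=[0, 0.001, -0.025, 0, 1, 0, 0.004, -0.049, 0, 1, 0, 0.013, -0.097, 0, 1, 0, 0.027, -0.144, 0, 1, 0, 0.045, -0.19, 0, 1])

```text
clock: 3.1
position: [0.4613, -0.0588, 0.2012]
ee_rot: [0.001, 0.647, 0.763, 0.002]
contact_force: [8.3, 1.4, -8.7]
width: 0.0088
```

```bash
python3 - <<'E'
from h import *
B=np.load("B.npy");s=manip.get_state();t=tcpbox(B);print(s["width"],s["contact_force"],t[:2],barp(.4)+[.4,-1.8])
E
```

```text
0.008790931044650492 [ 8.31128414  1.44828879 -8.70112641] (array([-122.36805052,    5.37625701,  201.18887957]), np.float64(0.34799650538146815)) [-122.14459679  200.97598182]
```

step_arm(moves=[0, 0.025, -0.043, 0, 1, 0, 0.052, -0.084, 0, 1, 0, 0.083, -0.122, 0, 1, 0, 0.117, -0.157, 0, 1, 0, 0.155, -0.188, 0, 1])

```text
clock: 3.6
position: [0.5335, -0.047, 0.2951]
ee_rot: [-0.002, 0.647, 0.763, -0.003]
contact_force: [-4.4, -1.2, 1.2]
width: 0.0086
```

```bash
python3 - <<'E'
from h import *
B=np.load("B.npy");s=manip.get_state();t=tcpbox(B);print(s["width"],s["contact_force"],t[:2],barp(.9)+[.4,-1.8])
p=0.9
for f in (.98,1.05,1.1,1.15,1.2,1.25,1.3,1.35,1.4,1.45,1.5):
  b=barp(f)-barp(.9);print(round(f,2),(b[0]/500).round(3),(-b[1]/500).round(3))
E
```

```text
0.008573277398279622 [-4.41918286 -1.15154211  1.21810108] (array([-49.21720076,   5.66021194, 295.13249998]), np.float64(0.3688630320630279)) [-45.62782695 295.0879726 ]
0.98 0.032 -0.022
1.05 0.062 -0.039
1.1 0.084 -0.05
1.15 0.107 -0.06
1.2 0.129 -0.069
1.25 0.153 -0.076
1.3 0.176 -0.083
1.35 0.2 -0.088
1.4 0.225 -0.092
1.45 0.249 -0.095
1.5 0.273 -0.096
```

step_arm(moves=[0, 0.032, -0.022, 0, 1, 0, 0.062, -0.039, 0, 1, 0, 0.084, -0.05, 0, 1, 0, 0.107, -0.06, 0, 1, 0, 0.129, -0.069, 0, 1])

```text
clock: 4.1
position: [0.5982, -0.0365, 0.3307]
ee_rot: [-0.0, 0.647, 0.763, -0.001]
contact_force: [-3.3, -0.8, 5.8]
width: 0.0085
```

step_arm(moves=[0, 0.012, -0.004, 0, 1, 0, 0.024, -0.007, 0, 1, 0, 0.024, -0.007, 0, 1])

```text
clock: 4.4
position: [0.6107, -0.0344, 0.3346]
ee_rot: [0.001, 0.647, 0.763, -0.001]
contact_force: [-4.8, -0.4, 8.4]
width: 0.0087
```

```bash
python3 - <<'E'
from h import *
B=np.load("B.npy");s=manip.get_state();t=tcpbox(B);print(s["width"],s["contact_force"],t[:2],barp(1.25)+[1.4,-1.8])
grab("scene","s3.png",(160,60,340,240),3.3)
E
```

```text
0.008650294010643527 [-4.75230412 -0.36127262  8.39416628] (array([ 28.95451845,   5.89520054, 334.58623212]), np.float64(0.36969862760890276)) [ 31.73789817 333.22381064]
```

View pics/s3.png

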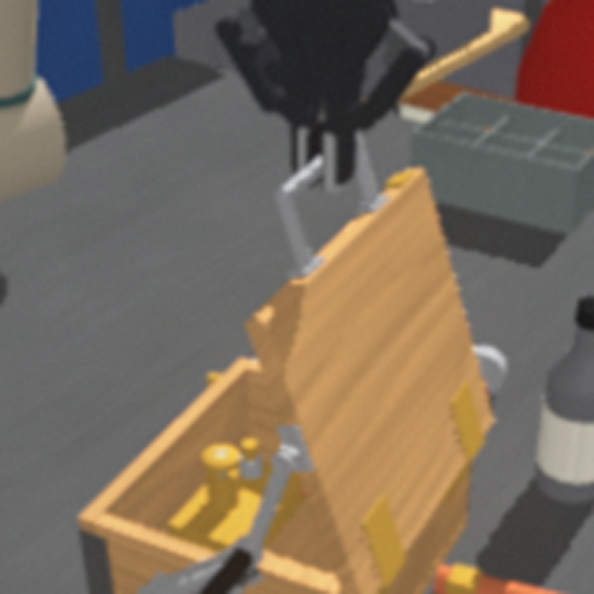

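step_arm(moves=[0, 0.012, -0.006, 0, 1, 0, 0.012, -0.006, 0, 1])

```text
clock: 4.65
position: [0.6176, -0.0333, 0.3364]
ee_rot: [0.001, 0.647, 0.763, -0.0]
contact_force: [-1.9, -0.0, 6.7]
width: 0.0084
```

step_arm(moves=[0, 0.008, -0.002, 0, 1, 0, 0.008, -0.002, 0, 1])

```text
clock: 4.85
position: [0.6216, -0.0327, 0.3375]
ee_rot: [0.001, 0.647, 0.763, -0.0]
contact_force: [-2.9, -1.0, 6.8]
width: 0.0085
```

step_arm(moves=[0, 0.006, -0.001, 0, 1, 0, 0.006, -0.001, 0, 1])

```text
clock: 5.05
position: [0.6244, -0.0322, 0.3382]
ee_rot: [0.001, 0.647, 0.763, -0.0]
contact_force: [-2.8, -0.5, 8.2]
width: 0.0084
```

step_arm(moves=[0, 0.008, -0.003, 0, 1, 0, 0.008, -0.003, 0, 1])

```text
clock: 5.25
position: [0.6289, -0.0314, 0.3391]
ee_rot: [0.001, 0.647, 0.763, 0.0]
contact_force: [-2.3, -1.8, 5.8]
width: 0.0086
```

step_arm(moves=[0, 0.008, -0.002, 0, 1, 0, 0.008, -0.002, 0, 1])

```text
clock: 5.45
position: [0.6331, -0.0308, 0.34]
ee_rot: [0.001, 0.647, 0.763, 0.0]
contact_force: [-1.6, -1.6, 6.6]
width: 0.0092
```

```bash
python3 - <<'E'
from h import *
B=np.load("B.npy");s=manip.get_state();t=tcpbox(B);print(s["contact_force"],t[0])
print(np.array([np.r_[f,barp(f)+[1.4,-1.8]] for f in np.arange(1.3,1.5,.02)]).round(2))
grab("scene","s4.png",(190,140,290,260),5)
E
```

```text
[-1.57452313 -1.56510866  6.60954706] [ 51.72542352   5.95568523 339.99253931]
[[  1.3   43.57 336.41]
 [  1.32  48.35 337.52]
 [  1.34  53.14 338.53]
 [  1.36  57.96 339.45]
 [  1.38  62.79 340.27]
 [  1.4   67.64 340.99]
 [  1.42  72.5  341.62]
 [  1.44  77.38 342.15]
 [  1.46  82.26 342.58]
 [  1.48  87.15 342.92]]
```

View pics/s4.png

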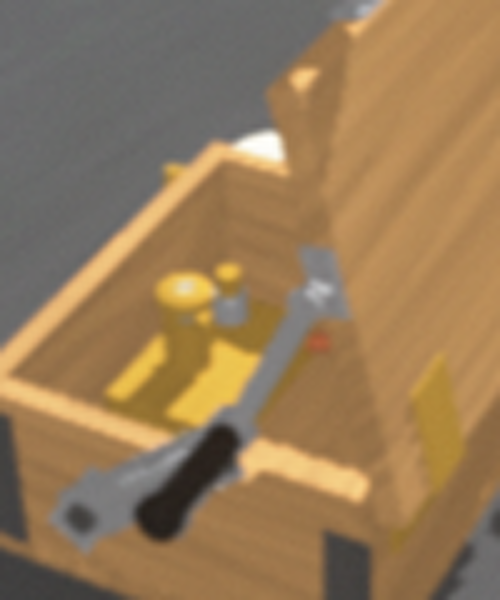

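step_arm(moves=[0, 0.008, -0.002, 0, 1, 0, 0.016, -0.004, 0, 1])

```text
clock: 5.7
position: [0.6408, -0.0295, 0.3413]
ee_rot: [0.0, 0.647, 0.763, -0.0]
contact_force: [-1.4, -1.9, 3.1]
width: 0.0083
```

step_arm(moves=[0, 0.008, -0.0015, 0, 1, 0, 0.008, -0.0015, 0, 1])

```text
clock: 5.9
position: [0.6453, -0.0287, 0.3418]
ee_rot: [0.001, 0.647, 0.763, 0.0]
contact_force: [-1.0, -2.6, 4.1]
width: 0.0089
```

step_arm(moves=[0, 0.008, -0.001, 0, 1, 0, 0.008, -0.001, 0, 1])

```text
clock: 6.1
position: [0.6488, -0.0282, 0.3423]
ee_rot: [0.001, 0.647, 0.763, 0.0]
contact_force: [-1.7, -3.0, 3.6]
width: 0.0084
```

```bash
python3 - <<'E'
from h import *
B=np.load("B.npy");s=manip.get_state();t=tcpbox(B);print(s["contact_force"],t[0])
E
```

```text
[-1.71272585 -3.01179661  3.64526025] [ 67.63569472   6.06536832 342.31540869]
```

step_arm(moves=[0, 0.007, -0.001, 0, 1, 0, 0.007, -0.001, 0, 1])

```text
clock: 6.3
position: [0.6518, -0.0277, 0.3427]
ee_rot: [0.0, 0.647, 0.763, -0.0]
contact_force: [-0.7, -4.4, 2.4]
width: 0.0083
```

step_arm(moves=[0, 0.006, -0.001, 0, 1, 0, 0.006, -0.001, 0, 1])

```text
clock: 6.5
position: [0.6535, -0.0274, 0.3429]
ee_rot: [-0.001, 0.647, 0.763, -0.002]
contact_force: [-4.3, -5.1, 3.3]
width: 0.0086
```

```bash
python3 - <<'E'
from h import *
B=np.load("B.npy");s=manip.get_state();t=tcpbox(B);print(s["contact_force"],t[0])
grab("scene","s5.png",(190,140,290,260),5)
E
```

```text
[-4.27975156 -5.11983612  3.25839332] [ 72.33249176   6.07227844 342.89368879]
```

View pics/s5.png

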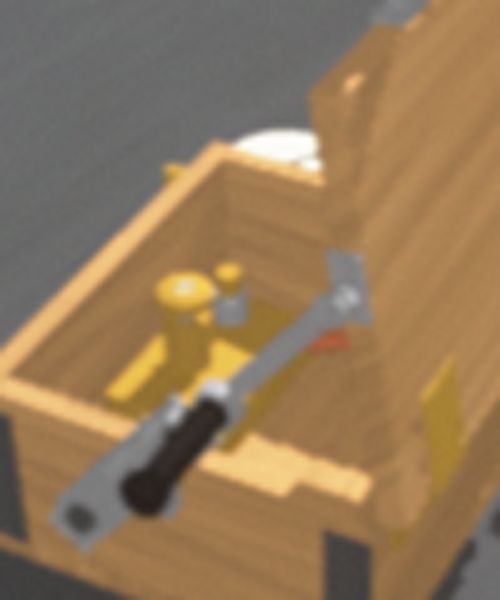

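step_arm(moves=[0, -0.01, 0.001, 0, 1, 0, -0.022, 0.003, 0, 1, 0, -0.034, 0.005, 0, 1, 0, -0.043, 0.007, 0, 1, 0, -0.05, 0.008, 0, 1])

```text
clock: 7.05
position: [0.6297, -0.0313, 0.3389]
ee_rot: [0.001, 0.647, 0.763, 0.0]
contact_force: [1.5, -5.3, -0.9]
width: 0.0088
```

step_arm(moves=[0, -0.006, 0.001, 0, 1, 0, -0.012, 0.003, 0, 1])

```text
clock: 7.25
position: [0.6241, -0.0322, 0.3376]
ee_rot: [0.001, 0.647, 0.763, 0.0]
contact_force: [-0.3, -5.1, 2.1]
width: 0.0083
```

step_arm(moves=[0, -0.003, 0.001, 0, 1, 0, -0.005, 0.001, 0, 1])

```text
clock: 7.45
position: [0.6217, -0.0325, 0.337]
ee_rot: [0.001, 0.647, 0.763, 0.001]
contact_force: [1.3, -4.8, -0.9]
width: 0.0085
```

```bash
python3 - <<'E'
from h import *
B=np.load("B.npy");s=manip.get_state();t=tcpbox(B);print(s["contact_force"],t[0])
E
```

```text
[ 1.32381322 -4.81422757 -0.87975629] [ 40.21263857   6.02551654 336.9965638 ]
```

step_arm(moves=[0, -0.004, 0.001, 0, 1, 0, -0.004, 0.001, 0, 1])

```text
clock: 7.65
position: [0.6195, -0.0329, 0.3366]
ee_rot: [0.001, 0.647, 0.763, 0.0]
contact_force: [0.2, -5.4, 1.5]
width: 0.0088
```

step_arm(moves=[0, -0.004, 0.001, 0, 1, 0, -0.004, 0.001, 0, 1])

```text
clock: 7.85
position: [0.6174, -0.0332, 0.336]
ee_rot: [0.0, 0.647, 0.763, 0.0]
contact_force: [1.2, -5.2, 0.2]
width: 0.0086
```

step_arm(moves=[0, 0, 0, 0, 1, 0, 0, 0, 0, 1])

```text
clock: 8.05
position: [0.6175, -0.0332, 0.336]
ee_rot: [0.0, 0.647, 0.763, 0.0]
contact_force: [1.7, -5.1, 1.2]
width: 0.0085
```

```bash
python3 - <<'E'
from h import *
B=np.load("B.npy");s=manip.get_state();t=tcpbox(B);print(s["contact_force"],t[0])
E
```

```text
[ 1.65162216 -5.12609662  1.2048554 ] [ 35.8950826    6.03362689 335.99243847]
```

step_arm(moves=[0, -0.004, 0.001, 0, 1, 0, -0.004, 0.001, 0, 1])

```text
clock: 8.25
position: [0.6168, -0.0333, 0.3359]
ee_rot: [0.002, 0.647, 0.763, 0.001]
contact_force: [3.2, -5.2, 1.0]
width: 0.0085
```

step_arm(moves=[0, -0.004, 0.001, 0, 1, 0, -0.004, 0.001, 0, 1])

```text
clock: 8.45
position: [0.6162, -0.0334, 0.3357]
ee_rot: [0.003, 0.646, 0.763, 0.003]
contact_force: [6.6, -5.1, 0.2]
width: 0.0091
```

```bash
python3 - <<'E'
from h import *
B=np.load("B.npy");s=manip.get_state();t=tcpbox(B);print(s["contact_force"],t[0])
E
```

```text
[ 6.56856889 -5.14149175  0.16862269] [ 34.63857291   6.02715296 335.71918394]
```

step_arm(moves=[0, 0.004, -0.001, 0, 1, 0, 0.004, -0.001, 0, 0, 0, 0.004, -0.001, 0, 0, 0, 0.004, -0.001, 0, 0, 0, 0.004, -0.001, 0, 0])

```text
clock: 8.95
position: [0.6151, -0.0325, 0.3356]
ee_rot: [-0.001, 0.646, 0.763, 0.0]
contact_force: [0.1, 0.1, 0.6]
width: 0.0424
```

```bash
python3 - <<'E'
from h import *
B=np.load("B.npy");s=manip.get_state();t=tcpbox(B);print(s["width"],s["contact_force"],t[:2]);print(go([-60,10,130],B,0))
E
```

```text
0.042388965822164254 [0.1114602  0.13327464 0.62572683] (array([ 33.64983214,   7.07002093, 335.57331567]), np.float64(0.41159985463955967))
(array([ 0.0067, -0.187 ,  0.4113]), np.float64(0.0022866658591086646), array([ 33.6,   7.1, 335.6]))
```

step_arm(moves=[0, 0, -0.05, 0, 0, 0, 0, -0.1, 0, 0, 0, -0.05, -0.1, 0, 0.5, 0.006, -0.12, -0.1, 0, 1, 0.006, -0.187, -0.1, 0.002, 1])

```text
clock: 9.45
position: [0.5216, -0.0451, 0.3856]
ee_rot: [-0.001, 0.649, 0.761, 0.0]
contact_force: [0.5, -0.7, -0.0]
width: 0.0007
```

```bash
python3 - <<'E'
from h import *
B=np.load("B.npy");s=manip.get_state();t=tcpbox(B);print(s["width"],s["contact_force"],t[:2]);print(go([-60,10,130],B,0))
grab("scene","s6.png",(150,60,350,260),3)
E
```

```text
0.0006819887191096476 [ 0.48662322 -0.71959928 -0.03636203] (array([-60.66116226,   9.34700107, 385.56786056]), np.float64(0.06612032230542897))
(array([0.0008, 0.0015, 0.5111]), np.float64(0.0003673351239190498), array([-60.7,   9.3, 385.6]))
```

View pics/s6.png

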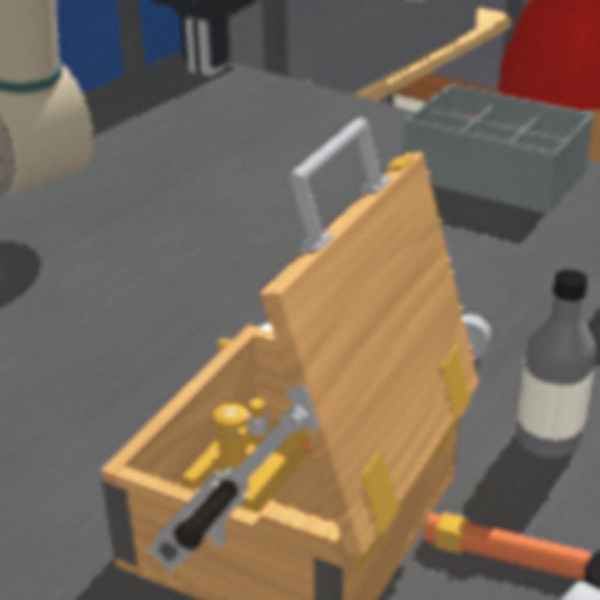

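```bash
python3 - <<'E'
from h import *
B=np.load("B.npy")
print(proj("scene",w([-60,10,85],B)))
for f in(1.22,1.26,1.3):
  b=barp(f);print(f,proj("scene",w([[b[0],-45,b[1]],[b[0],45,b[1]]],B)).round(1).tolist())
for s_ in (-1,.5,2):
  a=angle(200,s_);p=link(a,100,s_)[2];print(s_,a,angle(212,s_),p.round(1),proj("scene",w([[p[0],-183,p[1]],[p[0],-137,p[1]]],B)).round(1).tolist())
E
```

```text
[[226.82552776 196.90412552]]
1.22 [[243.3, 119.3], [264.7, 101.8]]
1.26 [[247.7, 118.9], [268.9, 101.3]]
1.3 [[252.3, 118.6], [273.2, 101.0]]
-1 1.2462235074587706 1.3856270299115492 [ 25.4 149.4] [[211.5, 238.2], [224.1, 223.6]]
0.5 1.263078400349027 1.403855594799493 [ 26.9 150.2] [[212.1, 238.1], [224.8, 223.5]]
2 1.280081787610001 1.4222699220495576 [ 28.4 151. ] [[212.8, 238.0], [225.4, 223.5]]
```

step_arm(moves=[0.001, 0.001, 0.1, 0, 1, 0.001, 0.001, 0.2, 0, 1, 0.001, 0.001, 0.3, 0, 1, 0.001, 0.001, 0.4, 0, 1, 0.001, 0.001, 0.5, 0, 1])

```text
clock: 10.0
position: [0.5231, -0.0447, 0.1344]
ee_rot: [0.0, 0.649, 0.761, 0.001]
contact_force: [1.5, -0.9, 0.1]
width: 0.0001
```

step_arm(moves=[0, 0, 0.03, 0, 1, 0, 0, 0.042, 0, 1, 0, 0, 0.042, 0, 1])

```text
clock: 10.3
position: [0.5233, -0.0449, 0.1145]
ee_rot: [-0.0, 0.649, 0.761, -0.0]
contact_force: [-0.3, 0.9, 0.0]
width: 0.0001
```

step_arm(moves=[0, 0, 0.02, 0, 1, 0, 0, 0.028, 0, 1, 0, 0, 0.028, 0, 1])

```text
clock: 10.6
position: [0.5232, -0.045, 0.101]
ee_rot: [0.0, 0.649, 0.761, 0.0]
contact_force: [-0.1, -0.8, 0.5]
width: 0.0001
```

step_arm(moves=[0, 0, 0.006, 0, 1, 0, 0, 0.006, 0, 1])

```text
clock: 10.8
position: [0.5238, -0.0451, 0.0983]
ee_rot: [0.001, 0.649, 0.761, 0.0]
contact_force: [0.4, 0.6, 3.6]
width: -0.0001
```

step_arm(moves=[0, 0, 0.006, 0, 1, 0, 0, 0.006, 0, 1])

```text
clock: 11.0
position: [0.5238, -0.0451, 0.0951]
ee_rot: [0.001, 0.649, 0.761, 0.0]
contact_force: [0.8, 0.6, 3.1]
width: 0.0001
```

step_arm(moves=[0, 0, 0.006, 0, 1, 0, 0, 0.006, 0, 1])

```text
clock: 11.2
position: [0.5238, -0.0451, 0.0919]
ee_rot: [0.001, 0.649, 0.761, 0.0]
contact_force: [0.8, -0.2, 3.6]
width: -0.0002
```

step_arm(moves=[0, 0, 0.003, 0, 1, 0, 0, 0.003, 0, 1])

```text
clock: 11.4
position: [0.5238, -0.0451, 0.091]
ee_rot: [0.001, 0.649, 0.761, 0.0]
contact_force: [-0.4, -0.1, 6.9]
width: -0.0001
```

step_arm(moves=[0, 0, 0.003, 0, 1, 0, 0, 0.003, 0, 1])

```text
clock: 11.6
position: [0.5239, -0.0451, 0.0909]
ee_rot: [0.001, 0.649, 0.761, 0.001]
contact_force: [-2.2, 0.7, 16.7]
width: 0.0
```

step_arm(moves=[0, 0, 0.002, 0, 1, 0, 0, 0.002, 0, 1])

```text
clock: 11.8
position: [0.5239, -0.0451, 0.0908]
ee_rot: [0.001, 0.649, 0.761, 0.001]
contact_force: [-3.8, 0.8, 21.9]
width: -0.0002
```

step_arm(moves=[0, 0, -0.01, 0, 1, 0, 0, -0.03, 0, 1, 0, 0, -0.1, 0, 1, 0, 0, -0.2, 0, 1, 0, 0, -0.26, 0, 0.2])

```text
clock: 12.3
position: [0.5233, -0.0451, 0.2204]
ee_rot: [0.001, 0.649, 0.761, 0.0]
contact_force: [0.9, -1.0, 1.2]
width: 0.013
```

step_arm(moves=[-0.1, 0, 0, 0, 0.2, -0.2, 0, 0, 0, 0, -0.3, 0, 0, 0, 0, -0.36, 0, 0, 0, 0, -0.36, 0, 0, 0, 0])

```text
clock: 12.8
position: [0.5514, -0.2269, 0.2166]
ee_rot: [-0.0, 0.651, 0.759, -0.001]
contact_force: [-0.2, 1.0, 0.7]
width: 0.0421
```

```bash
python3 - <<'E'
from h import *
B=np.load("B.npy");s=manip.get_state();t=tcpbox(B);print(s["width"],s["contact_force"],t[:2]);print(go([27,-170,200],B),go([27,-170,150],B))
grab("scene","s7.png",(170,140,270,260),5)
E
```

```text
0.042115616101091026 [-0.22865069  1.01289356  0.68803384] (array([ -59.88900596, -174.79553344,  216.57978915]), np.float64(-0.2227489567343428))
(array([0.0103, 0.1738, 0.0428]), np.float64(-0.0012374942040796822), array([ -59.9, -174.8,  216.6])) (array([0.0103, 0.174 , 0.1428]), np.float64(-0.0012374942040796822), array([ -59.9, -174.8,  216.6]))
```

View pics/s7.png

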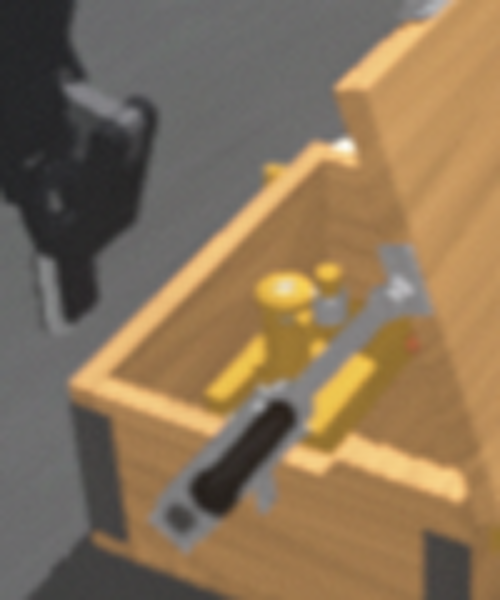

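step_arm(moves=[0.01, 0.09, 0, -0.001, 0, 0.01, 0.174, 0, -0.001, 0, 0.01, 0.174, 0.03, -0.001, 0, 0.01, 0.174, 0.043, -0.001, 0, 0.01, 0.174, 0.043, -0.001, 0])

```text
clock: 13.35
position: [0.6349, -0.2024, 0.1944]
ee_rot: [-0.003, 0.647, 0.762, -0.001]
contact_force: [-0.2, 0.5, -0.3]
width: 0.0426
```

```bash
python3 - <<'E'
from h import *
B=np.load("B.npy");s=manip.get_state();t=tcpbox(B);print(s["width"],s["contact_force"],t[:2]);print(go([27,-168,150],B))
grab("scene","s8.png",(170,110,290,260),4)
E
```

```text
0.042572928629272554 [-0.18534485  0.52496681 -0.25221316] (array([  26.44671714, -163.75460784,  194.42241358]), np.float64(0.26408756191401617))
(array([-0.0088,  0.0015,  0.0988]), np.float64(0.0014671531217445343), array([  26.4, -163.8,  194.4]))
```

View pics/s8.png

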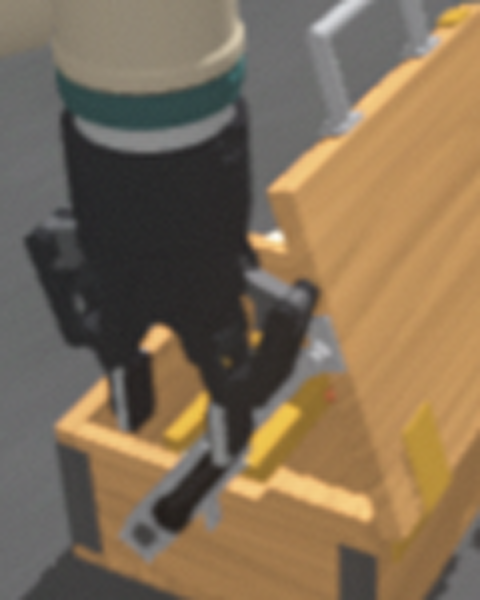

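step_arm(moves=[-0.01, 0.001, 0.03, 0.001, 0, -0.01, 0.001, 0.07, 0.001, 0, -0.01, 0.001, 0.098, 0.001, 0, -0.01, 0.001, 0.098, 0.001, 0], force=40)

```text
clock: 13.8
position: [0.636, -0.2086, 0.1446]
ee_rot: [-0.003, 0.649, 0.761, -0.001]
contact_force: [-0.5, 0.0, 0.2]
width: 0.0426
```

```bash
python3 - <<'E'
from h import *
B=np.load("B.npy");s=manip.get_state();t=tcpbox(B);print(s["width"],s["contact_force"],t[:2]);print(go([27,-168,150],B))
E
```

```text
0.042642213825642865 [-0.51385091  0.03452803  0.16110755] (array([  26.61379253, -170.11895524,  144.63283864]), np.float64(-0.01819791583235775))
(array([ 0.0042,  0.0008, -0.0007]), np.float64(-0.0001010995324019875), array([  26.6, -170.1,  144.6]))
```

step_arm(moves=[0, 0, 0, 0, 0.5, 0, 0, 0, 0, 0.6, 0, 0, 0, 0, 1, 0, 0, 0, 0, 1, 0, 0, 0, 0, 1], force=30)

```text
clock: 14.3
position: [0.6384, -0.2093, 0.1481]
ee_rot: [0.001, 0.649, 0.761, 0.0]
contact_force: [-0.2, -1.2, 2.2]
width: 0.0165
```

```bash
python3 - <<'E'
from h import *
B=np.load("B.npy");s=manip.get_state();t=tcpbox(B);print(s["width"],s["contact_force"],t[:2])
for s_ in(.5,):
  r=angle(200,s_);st=angle(212,s_);p0=link(r,100,s_)[2];print(r,st,p0)
  def row(phi,d):
    q=link(phi,d,s_)[2]-p0;print(round(phi,3),d,q.round(1),(q[0]/500).round(4),(-q[1]/500).round(4))
  for d in(102,104,106,108,110,111.5): row(angle(100+d,s_),d)
  print()
  for phi,d in [(1.395,111.3),(1.385,111.3),(1.37,111),(1.35,110),(1.32,109),(1.28,107),(1.2,106),(1.1,106),(1.,106),(.9,106),(.8,106),(.7,106),(.6,106),(.5,106),(.4,106),(.3,106),(.2,106),(.1,106),(.05,106),(0,106)]: row(phi,d)
E
```

```text
0.016542429298682687 [-0.20946937 -1.2356225   2.18204254] (array([  28.85549475, -171.10796524,  148.07130527]), np.float64(0.023168038875234477))
1.263078400349027 1.403855594799493 [ 26.87284332 150.24180825]
1.286 102 [2. 1.] 0.0041 -0.0021
1.309 104 [4.1 2. ] 0.0083 -0.0041
1.332 106 [6.3 3. ] 0.0125 -0.006
1.356 108 [8.4 3.9] 0.0168 -0.0078
1.38 110 [10.6  4.7] 0.0213 -0.0095
1.398 111.5 [12.3  5.4] 0.0247 -0.0107

1.395 111.3 [13.   4.6] 0.026 -0.0091
1.385 111.3 [16.8  1.1] 0.0335 -0.0022
1.37 111 [18.1 -0.9] 0.0362 0.0019
1.35 110 [17.9 -2.5] 0.0358 0.0049
1.32 109 [18.2 -4.9] 0.0365 0.0099
1.28 107 [17.3 -7.5] 0.0346 0.015
1.2 106 [ 18.5 -13.3] 0.037 0.0266
1.1 106 [ 19.3 -19.4] 0.0387 0.0388
1.0 106 [ 19.2 -24.8] 0.0384 0.0497
0.9 106 [ 18.6 -30.1] 0.0373 0.0601
0.8 106 [ 17.9 -35.3] 0.0358 0.0706
0.7 106 [ 17.1 -40.7] 0.0342 0.0815
0.6 106 [ 16.4 -46.4] 0.0327 0.0928
0.5 106 [ 15.7 -52.5] 0.0314 0.1049
0.4 106 [ 15.2 -59. ] 0.0304 0.118
0.3 106 [ 14.8 -66.2] 0.0296 0.1324
0.2 106 [ 14.5 -74.3] 0.029 0.1486
0.1 106 [ 14.  -83.8] 0.0281 0.1675
0.05 106 [ 13.7 -89.2] 0.0274 0.1783
0 106 [ 13.1 -95.2] 0.0262 0.1904
```

step_arm(moves=[0, 0, 0, 0, 1, 0, 0, 0, 0, 1, 0, 0, 0, 0, 1])

```text
clock: 14.6
position: [0.6386, -0.2092, 0.1479]
ee_rot: [0.001, 0.649, 0.761, 0.0]
contact_force: [0.8, -0.9, 3.3]
width: 0.0164
```

```bash
python3 - <<'E'
from h import *
B=np.load("B.npy");s=manip.get_state();t=tcpbox(B);print(s["width"],s["contact_force"],s["moment"],t[:2])
grab("scene","s9.png",(170,110,290,260),4)
E
```

```text
0.016367133439315357 [ 0.8322174  -0.92903796  3.31787325] [-0.13316671 -0.11490108  0.00146668] (array([  29.05126756, -171.06665293,  147.88185996]), np.float64(0.02041474591718467))
```

View pics/s9.png

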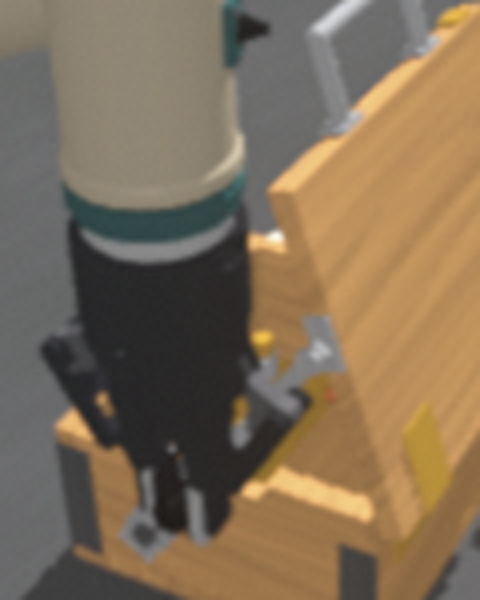

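step_arm(moves=[0, 0, 0, 0, 0.3, 0, 0, 0, 0, 0.3, 0.014, -0.002, 0.002, 0, 0.3, 0.014, -0.002, 0.002, 0, 0.3, 0.014, -0.002, 0.002, 0, 0.3])

```text
clock: 15.15
position: [0.6357, -0.2017, 0.1461]
ee_rot: [-0.0, 0.649, 0.761, -0.0]
contact_force: [-0.0, 1.6, -0.2]
width: 0.0306
```

```bash
python3 - <<'E'
from h import *
B=np.load("B.npy");s=manip.get_state();t=tcpbox(B);print(s["width"],s["contact_force"],s["moment"],t[:2])
E
```

```text
0.030595916205819373 [-0.02181068  1.55653522 -0.17189302] [-0.06350166  0.03397537 -0.02611353] (array([  27.34531512, -163.23920171,  146.07963814]), np.float64(0.04841836222805259))
```

step_arm(moves=[0, 0, 0, 0, 1, 0, 0, 0, 0, 1, 0, 0, 0, 0, 1, 0, 0, 0, 0, 1, 0, 0, 0, 0, 1])

```text
clock: 15.65
position: [0.6366, -0.2021, 0.1465]
ee_rot: [0.0, 0.649, 0.761, 0.001]
contact_force: [3.4, 1.7, -0.9]
width: 0.0131
```

```bash
python3 - <<'E'
from h import *
B=np.load("B.npy");s=manip.get_state();t=tcpbox(B);print(s["width"],s["contact_force"],s["moment"],t[:2])
E
```

```text
0.013073513617587334 [ 3.40892979  1.73812713 -0.89945552] [ 0.17917162 -0.44415481 -0.00186931] (array([  28.1897624 , -163.76203183,  146.46157497]), np.float64(0.01575763406992122))
```

step_arm(moves=[0, 0.004, -0.002, 0, 1, 0, 0.008, -0.004, 0, 1, 0, 0.0125, -0.006, 0, 1, 0, 0.017, -0.008, 0, 1, 0, 0.017, -0.008, 0, 1])

```text
clock: 16.15
position: [0.6443, -0.2009, 0.15]
ee_rot: [-0.0, 0.649, 0.761, -0.0]
contact_force: [0.3, -1.1, -5.2]
width: 0.0125
```

step_arm(moves=[0, 0.004, -0.0015, 0, 1, 0, 0.004, -0.0015, 0, 1, 0, 0.004, -0.0015, 0, 1])

```text
clock: 16.45
position: [0.6462, -0.2005, 0.1508]
ee_rot: [-0.0, 0.649, 0.761, -0.0]
contact_force: [0.4, -1.4, -5.7]
width: 0.0129
```

```bash
python3 - <<'E'
from h import *
B=np.load("B.npy");s=manip.get_state();t=tcpbox(B);print(s["width"],s["contact_force"],s["moment"],t[:2])
E
```

```text
0.012922292964165123 [ 0.36301768 -1.360572   -5.74356344] [-0.18042274  0.24688115 -0.0537315 ] (array([  37.96316604, -163.73454045,  150.83107315]), np.float64(0.024217807222197456))
```

step_arm(moves=[0, 0.0025, -0.001, 0, 1, 0, 0.0025, -0.001, 0, 1, 0, 0.0025, -0.001, 0, 1])

```text
clock: 16.75
position: [0.6478, -0.2003, 0.1517]
ee_rot: [0.0, 0.649, 0.761, 0.0]
contact_force: [-0.2, 0.1, -6.7]
width: 0.0129
```

step_arm(moves=[0, 0.0015, -0.001, 0, 1, 0, 0.0015, -0.001, 0, 1, 0, 0.0015, -0.001, 0, 1])

```text
clock: 17.05
position: [0.6485, -0.2002, 0.152]
ee_rot: [0.0, 0.649, 0.761, 0.0]
contact_force: [0.6, -1.1, -7.1]
width: 0.0132
```

```bash
python3 - <<'E'
from h import *
B=np.load("B.npy");s=manip.get_state();t=tcpbox(B);print(s["width"],s["contact_force"],s["moment"],t[:2])
E
```

```text
0.013180981693327576 [ 0.63631321 -1.13324556 -7.05561681] [-0.21294707 -0.03839348 -0.00572608] (array([  40.28031282, -163.74611596,  152.01202749]), np.float64(0.020310739791347964))
```

step_arm(moves=[0, 0.001, -0.0005, 0, 1, 0, 0.001, -0.0005, 0, 1, 0, 0.001, -0.0005, 0, 1])

```text
clock: 17.35
position: [0.6488, -0.2001, 0.1522]
ee_rot: [-0.0, 0.649, 0.761, 0.0]
contact_force: [1.1, -0.2, -7.7]
width: 0.0128
```

```bash
python3 - <<'E'
from h import *
B=np.load("B.npy");s=manip.get_state();t=tcpbox(B);print(s["width"],s["contact_force"],s["moment"],t[:2])
E
```

```text
0.01284577715417771 [ 1.1482657  -0.23653898 -7.73985066] [-0.20312857 -0.01455287 -0.02953783] (array([  40.52401583, -163.74198982,  152.15254606]), np.float64(0.020909197242999177))
```

step_arm(moves=[0, 0.002, 0.0015, 0, 1, 0, 0.004, 0.003, 0, 1, 0, 0.004, 0.003, 0, 1])

```text
clock: 17.65
position: [0.6508, -0.1998, 0.1515]
ee_rot: [0.0, 0.649, 0.761, 0.0]
contact_force: [-0.9, -0.8, -2.4]
width: 0.0129
```

```bash
python3 - <<'E'
from h import *
B=np.load("B.npy");s=manip.get_state();t=tcpbox(B);print(s["width"],s["contact_force"],s["moment"],t[:2])
E
```

```text
0.012887535326594462 [-0.94136769 -0.8263253  -2.37332535] [-0.07542427  0.21551264  0.04752715] (array([  42.60031876, -163.72737941,  151.48215104]), np.float64(0.029367055945521046))
```

```bash
cat >> h.py <<'E'
OFF=np.array([28.19-26.87,146.46-150.24]);S0=.5
def solve(B,pr=True):
    t=tcpbox(B);s=t[3];p=t[0][[0,2]]-OFF
    r=least_squares(lambda v:link(v[0],v[1],S0)[2]-p,[min(1.38,np.interp(p[1],[55,140],[0,1.2])),108],x_scale=[.1,1])
    print("F",s["contact_force"].round(1),"w",round(s["width"],4),"peg",p.round(1),"phi,d",r.x.round(3),"res",r.fun.round(1));return p
def rows(B,lst,p):
    for f,d in lst:
        q=(link(f,d,S0)[2]-p)/500;print(f,d,q[0].round(4),(-q[1]).round(4))
E
python3 - <<'E'
from h import *
B=np.load("B.npy");p=solve(B)
rows(B,[(1.385,111.3),(1.375,111),(1.36,110.5),(1.34,110),(1.31,109),(1.27,107)],p)
E
```

```text
F [-0.9 -0.8 -2.4] w 0.0129 peg [ 41.3 155.3] phi,d [ 1.417 96.379] res [-0.3  0.9]
1.385 111.3 0.0047 0.0078
1.375 111 0.0061 0.0104
1.36 110.5 0.0072 0.0135
1.34 110 0.0085 0.0173
1.31 109 0.0087 0.0219
1.27 107 0.0067 0.0268
```

step_arm(moves=[0, 0.002, 0.003, 0, 1, 0, 0.0045, 0.007, 0, 1, 0, 0.0045, 0.007, 0, 1])

```text
clock: 17.95
position: [0.6539, -0.1993, 0.1487]
ee_rot: [0.001, 0.649, 0.761, 0.001]
contact_force: [-0.4, 2.2, 5.0]
width: 0.0124
```

```bash
python3 - <<'E'
from h import *
B=np.load("B.npy");p=solve(B)
rows(B,[(1.375,111),(1.36,110.5),(1.34,110),(1.31,109),(1.27,107)],p)
grab("scene","s10.png",(170,110,290,260),4)
E
```

```text
F [-0.4  2.2  5. ] w 0.0124 peg [ 44.4 152.4] phi,d [  1.402 112.491] res [-0.  0.]
1.375 111 -0.0 0.0047
1.36 110.5 0.001 0.0078
1.34 110 0.0023 0.0116
1.31 109 0.0025 0.0162
1.27 107 0.0005 0.0212
```

View pics/s10.png

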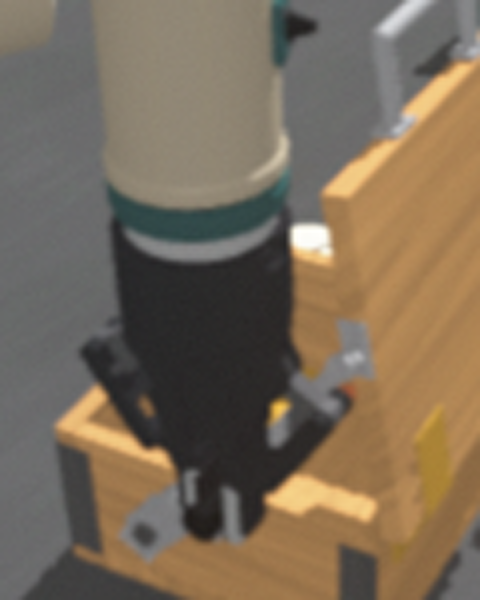

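step_arm(moves=[0, 0, 0.005, 0, 1, 0, 0.001, 0.008, 0, 1, 0, 0.002, 0.012, 0, 1, 0, 0.002, 0.012, 0, 1])

```text
clock: 18.4
position: [0.6554, -0.1991, 0.1427]
ee_rot: [0.002, 0.649, 0.761, 0.001]
contact_force: [-0.4, 2.1, 5.6]
width: 0.0127
```

```bash
python3 - <<'E'
from h import *
B=np.load("B.npy");p=solve(B)
rows(B,[(1.31,109),(1.27,107),(1.2,106),(1.1,106),(1.0,106)],p)
E
```

```text
F [-0.4  2.1  5.6] w 0.0127 peg [ 45.9 146.5] phi,d [  1.341 110.24 ] res [-0.  0.]
1.31 109 -0.0005 0.0044
1.27 107 -0.0026 0.0093
1.2 106 -0.001 0.0192
1.1 106 0.0007 0.0314
1.0 106 0.0004 0.0422
```

step_arm(moves=[0, -0.001, 0.0045, 0, 1, 0, -0.0025, 0.009, 0, 1, 0, -0.002, 0.014, 0, 1, 0, -0.001, 0.019, 0, 1, 0, -0.001, 0.019, 0, 1])

```text
clock: 18.9
position: [0.6528, -0.1994, 0.1317]
ee_rot: [-0.001, 0.649, 0.761, -0.0]
contact_force: [-2.7, 1.0, 3.1]
width: 0.0127
```

```bash
python3 - <<'E'
from h import *
B=np.load("B.npy");p=solve(B)
rows(B,[(1.15,106),(1.1,106),(1.05,106),(1.0,106),(.95,106),(.9,106)],p)
E
```

```text
F [-2.7  1.   3.1] w 0.0127 peg [ 43.3 135.5] phi,d [  1.17  103.104] res [0. 0.]
1.15 106 0.0054 0.0035
1.1 106 0.0058 0.0093
1.05 106 0.0058 0.0148
1.0 106 0.0055 0.0202
0.95 106 0.005 0.0254
0.9 106 0.0044 0.0306
```

step_arm(moves=[0, 0.003, 0.003, 0, 1, 0, 0.005, 0.008, 0, 1, 0, 0.005, 0.013, 0, 1, 0, 0.005, 0.018, 0, 1, 0, 0.005, 0.023, 0, 1])

```text
clock: 19.4
position: [0.655, -0.199, 0.1198]
ee_rot: [-0.001, 0.649, 0.761, -0.001]
contact_force: [-5.2, 0.8, 4.9]
width: 0.0129
```

```bash
python3 - <<'E'
from h import *
B=np.load("B.npy");p=solve(B)
rows(B,[(.95,106),(.9,106),(.85,106),(.8,106),(.75,106),(.7,106),(.65,106),(.6,106)],p)
E
```

```text
F [-5.2  0.8  4.9] w 0.0129 peg [ 45.6 123.6] phi,d [  0.966 104.958] res [0. 0.]
0.95 106 0.0005 0.0016
0.9 106 -0.0001 0.0068
0.85 106 -0.0009 0.012
0.8 106 -0.0016 0.0173
0.75 106 -0.0024 0.0227
0.7 106 -0.0032 0.0281
0.65 106 -0.0039 0.0337
0.6 106 -0.0047 0.0395
```

step_arm(moves=[0, 0, 0.006, 0, 1, 0, -0.001, 0.012, 0, 1, 0, -0.0015, 0.017, 0, 1, 0, -0.002, 0.0225, 0, 1, 0, -0.003, 0.028, 0, 1])

```text
clock: 19.9
position: [0.6539, -0.1992, 0.1054]
ee_rot: [-0.001, 0.649, 0.761, -0.0]
contact_force: [-4.0, 0.2, 1.8]
width: 0.0128
```

```bash
python3 - <<'E'
from h import *
B=np.load("B.npy");p=solve(B)
rows(B,[(.65,106),(.6,106),(.55,106),(.5,106),(.45,106),(.4,106)],p)
E
```

```text
F [-4.   0.2  1.8] w 0.0128 peg [ 44.5 109.2] phi,d [  0.695 101.67 ] res [-0.5  0. ]
0.65 106 -0.0017 0.005
0.6 106 -0.0024 0.0108
0.55 106 -0.0031 0.0167
0.5 106 -0.0037 0.0229
0.45 106 -0.0043 0.0293
0.4 106 -0.0047 0.0359
```

step_arm(moves=[0, -0.001, 0.005, 0, 1, 0, -0.0025, 0.011, 0, 1, 0, -0.003, 0.017, 0, 1, 0, -0.004, 0.023, 0, 1, 0, -0.0045, 0.029, 0, 1])

```text
clock: 20.4
position: [0.6533, -0.1996, 0.0917]
ee_rot: [0.001, 0.649, 0.761, 0.001]
contact_force: [-0.4, 1.8, 0.5]
width: 0.0129
```

```bash
python3 - <<'E'
from h import *
B=np.load("B.npy");p=solve(B)
for d in(100,103,106,109,112): print(d,link(.45,d,.5)[2],link(.1,d,.5)[2])
rows(B,[(.4,106),(.35,106),(.3,106),(.25,106),(.2,106)],p)
E
```

```text
F [-0.4  1.8  0.5] w 0.0129 peg [43.8 95.5] phi,d [ 0.446 99.951] res [-0. -0.]
100 [43.78341309 95.66901206] [44.25669157 70.45463181]
103 [43.06696407 95.13167759] [42.61407649 68.43652416]
106 [42.32069464 94.58513411] [40.91374458 66.48074961]
109 [41.54489906 94.03084149] [39.15390749 64.58415385]
112 [40.73972631 93.4701399 ] [37.33229733 62.74412458]
0.4 106 -0.0034 0.0084
0.35 106 -0.0039 0.0154
0.3 106 -0.0042 0.0228
0.25 106 -0.0046 0.0307
0.2 106 -0.0049 0.0391
```

step_arm(moves=[0, -0.003, 0.004, 0, 1, 0, -0.0035, 0.009, 0, 1, 0, -0.004, 0.015, 0, 1, 0, -0.0045, 0.022, 0, 1, 0, -0.005, 0.029, 0, 1])

```text
clock: 20.9
position: [0.6494, -0.2001, 0.0767]
ee_rot: [-0.0, 0.649, 0.761, -0.0]
contact_force: [-0.6, -0.4, -2.9]
width: 0.0127
```

```bash
python3 - <<'E'
from h import *
B=np.load("B.npy");p=solve(B)
rows(B,[(.25,106),(.2,106),(.15,106),(.1,106),(.05,106),(0,106)],p)
E
```

```text
F [-0.6 -0.4 -2.9] w 0.0127 peg [39.8 80.5] phi,d [  0.275 110.476] res [0. 0.]
0.25 106 0.0035 0.0007
0.2 106 0.0031 0.0091
0.15 106 0.0028 0.0181
0.1 106 0.0023 0.028
0.05 106 0.0015 0.0388
0 106 0.0004 0.0508
```

step_arm(moves=[0, 0.002, 0.004, 0, 1, 0, 0.002, 0.009, 0, 1, 0, 0.002, 0.014, 0, 1, 0, 0.002, 0.019, 0, 1, 0, 0.002, 0.024, 0, 1])

```text
clock: 21.4
position: [0.6502, -0.1999, 0.0649]
ee_rot: [-0.0, 0.649, 0.761, -0.0]
contact_force: [-2.9, -1.5, -4.3]
width: 0.0131
```

```bash
python3 - <<'E'
from h import *
B=np.load("B.npy");p=solve(B)
rows(B,[(.1,106),(.05,106),(0.02,106),(0,106)],p)
E
```

```text
F [-2.9 -1.5 -4.3] w 0.0131 peg [40.6 68.6] phi,d [  0.126 106.797] res [0. 0.]
0.1 106 0.0006 0.0043
0.05 106 -0.0001 0.0152
0.02 106 -0.0008 0.0222
0 106 -0.0013 0.0272
```

step_arm(moves=[0, 0.0, 0.004, 0, 1, 0, 0, 0.008, 0, 1, 0, 0, 0.012, 0, 1, 0, 0, 0.016, 0, 1, 0, 0, 0.016, 0, 1])

```text
clock: 21.9
position: [0.6513, -0.1998, 0.057]
ee_rot: [0.0, 0.649, 0.761, 0.0]
contact_force: [-1.9, -1.1, -4.9]
width: 0.0128
```

```bash
python3 - <<'E'
from h import *
B=np.load("B.npy");p=solve(B)
rows(B,[(0.02,106),(0,106),(0,100),(0,112)],p)
E
```

```text
F [-1.9 -1.1 -4.9] w 0.0128 peg [41.8 60.8] phi,d [3.30000e-02 1.03904e+02] res [ 0. -0.]
0.02 106 -0.0031 0.0065
0 106 -0.0036 0.0114
0 100 0.0048 0.001
0 112 -0.0128 0.021
```

step_arm(moves=[0, -0.001, 0.002, 0, 1, 0, -0.002, 0.004, 0, 1, 0, -0.003, 0.006, 0, 1, 0, -0.003, 0.008, 0, 1, 0, -0.003, 0.008, 0, 1])

```text
clock: 22.4
position: [0.6501, -0.2002, 0.0533]
ee_rot: [0.001, 0.649, 0.761, 0.0]
contact_force: [1.4, -1.2, -6.3]
width: 0.0129
```

```bash
python3 - <<'E'
from h import *
B=np.load("B.npy");p=solve(B)
rows(B,[(0,106)],p)
E
```

```text
F [ 1.4 -1.2 -6.3] w 0.0129 peg [40.5 57.1] phi,d [1.40000e-02 1.05554e+02] res [-0.  0.]
0 106 -0.001 0.0041
```

step_arm(moves=[0, 0, 0.002, 0, 1, 0, -0.001, 0.004, 0, 1, 0, -0.001, 0.004, 0, 1])

```text
clock: 22.7
position: [0.6493, -0.2003, 0.0513]
ee_rot: [0.001, 0.649, 0.761, 0.0]
contact_force: [2.4, -0.7, -6.4]
width: 0.0129
```

step_arm(moves=[0, 0, 0.002, 0, 1, 0, -0.001, 0.004, 0, 1, 0, -0.001, 0.004, 0, 1])

```text
clock: 23.0
position: [0.6487, -0.2004, 0.0493]
ee_rot: [0.001, 0.649, 0.761, 0.0]
contact_force: [4.3, -0.7, -6.8]
width: 0.013
```

```bash
python3 - <<'E'
from h import *
B=np.load("B.npy");p=solve(B)
grab("scene","s11.png",(170,120,320,270),4)
E
```

```text
F [ 4.3 -0.7 -6.8] w 0.013 peg [39.1 53.1] phi,d [-9.0000e-03  1.0697e+02] res [-0.  0.]
```

```bash
python3 - <<'E'
from h import *
a=cv2.resize(cv2.imread("pics/scene0.png"),(512,384),interpolation=cv2.INTER_AREA);b=get_image("scene")["frame"]
for n,(x0,y0,x1,y1) in dict(corner=(178,200,202,222),bar=(178,168,210,200),backleft=(285,170,312,200),fl=(222,156,246,172),lidmid=(215,180,270,215)).items():
    T=a[y0:y1,x0:x1];S=b[y0-8:y1+8,x0-8:x1+8];m=cv2.matchTemplate(S,T,cv2.TM_CCOEFF_NORMED);_,v,_,l=cv2.minMaxLoc(m)
    print(n,round(v,3),l[0]-8,l[1]-8,abs(T.astype(int)-b[y0:y1,x0:x1]).mean().round(1))
B=np.load("B.npy")
for f in(0,.02,.05):
  q=barp(f);print(f,proj("scene",w([q[0],-45,q[1]],B)).round(1))
E
```

```text
corner 0.955 -2 -3 20.2
bar 0.711 -1 -4 28.0
backleft 0.989 0 0 3.2
fl 0.498 8 -3 37.2
lidmid 0.208 -4 -8 32.1
0 [[183.7 192. ]]
0.02 [[183.5 190.4]]
0.05 [[183.3 187.9]]
```

step_arm(moves=[0, 0.001, 0.002, 0, 1, 0, 0.002, 0.004, 0, 1, 0, 0.002, 0.006, 0, 1, 0, 0.002, 0.006, 0, 1])

```text
clock: 23.5
position: [0.6488, -0.2002, 0.046]
ee_rot: [-0.0, 0.649, 0.761, -0.0]
contact_force: [1.8, -2.7, -6.1]
width: 0.0126
```

```bash
cat >> h.py <<'E'
def cmp():
    a=cv2.resize(cv2.imread("pics/scene0.png"),(512,384),interpolation=cv2.INTER_AREA);b=get_image("scene")["frame"]
    for n,(x0,y0,x1,y1) in dict(corner=(178,200,202,222),bar=(178,168,210,200),backleft=(285,170,312,200)).items():
        T=cv2.resize(a[y0:y1,x0:x1],None,fx=4,fy=4,interpolation=cv2.INTER_CUBIC);S=cv2.resize(b[y0-8:y1+8,x0-8:x1+8],None,fx=4,fy=4,interpolation=cv2.INTER_CUBIC)
        _,v,_,l=cv2.minMaxLoc(cv2.matchTemplate(S,T,cv2.TM_CCOEFF_NORMED));print(n,round(v,3),l[0]/4-8,l[1]/4-8)
E
python3 - <<'E'
from h import *
solve(np.load("B.npy"));cmp()
E
```

```text
F [ 1.8 -2.7 -6.1] w 0.0126 peg [39.2 49.8] phi,d [-3.90000e-02  1.06163e+02] res [-0. -0.]
corner 0.969 -1.25 -1.0
bar 0.725 -0.75 -1.25
backleft 0.997 0.0 0.0
```

step_arm(moves=[0, 0.0005, 0.0015, 0, 1, 0, 0.001, 0.003, 0, 1, 0, 0.001, 0.004, 0, 1, 0, 0.001, 0.004, 0, 1])

```text
clock: 23.95
position: [0.6493, -0.2, 0.0441]
ee_rot: [-0.0, 0.649, 0.761, -0.0]
contact_force: [-1.1, -1.8, -5.2]
width: 0.0133
```

```bash
python3 - <<'E'
from h import *
solve(np.load("B.npy"));cmp()
E
```

```text
F [-1.1 -1.8 -5.2] w 0.0133 peg [39.7 47.9] phi,d [-5.90000e-02  1.05004e+02] res [-0. -0.]
corner 0.974 -1.0 0.25
bar 0.735 -0.5 0.25
backleft 0.999 0.0 0.0
```

step_arm(moves=[0, 0, 0.001, 0, 1, 0, 0, 0.002, 0, 1, 0, 0, 0.003, 0, 1, 0, 0, 0.003, 0, 1])

```text
clock: 24.4
position: [0.6487, -0.1999, 0.0432]
ee_rot: [-0.001, 0.649, 0.761, -0.001]
contact_force: [-5.6, -1.4, 1.0]
width: 0.013
```

```bash
python3 - <<'E'
from h import *
solve(np.load("B.npy"));cmp()
E
```

```text
F [-5.6 -1.4  1. ] w 0.013 peg [39.2 47. ] phi,d [-6.20000e-02  1.05554e+02] res [-0.  0.]
corner 0.971 -1.0 0.25
bar 0.734 -0.5 0.25
backleft 0.999 0.0 0.0
```

step_arm(moves=[0, -0.001, -0.001, 0, 0.6, 0, -0.001, -0.001, 0, 0.2, 0, -0.001, -0.001, 0, 0, 0, -0.001, -0.001, 0, 0])

```text
clock: 24.85
position: [0.6502, -0.2, 0.0437]
ee_rot: [0.001, 0.649, 0.761, 0.001]
contact_force: [0.4, 0.4, 0.2]
width: 0.0427
```

step_arm(moves=[0, 0, -0.03, 0, 0, 0, 0, -0.1, 0, 0, -0.02, 0, -0.2, 0, 0, -0.02, 0, -0.3, 0, 0, -0.02, 0, -0.4, 0, 0])

```text
clock: 25.35
position: [0.6509, -0.2101, 0.2457]
ee_rot: [0.001, 0.649, 0.761, 0.0]
contact_force: [1.0, -0.6, 0.1]
width: 0.0425
```

step_arm(moves=[0, -0.1, 0, 0, 0, 0, -0.2, 0, 0, 0, 0, -0.3, 0, 0, 0, 0, -0.4, 0, 0, 0, 0, -0.4, 0, 0, 0])

```text
clock: 25.85
position: [0.4474, -0.2409, 0.2436]
ee_rot: [-0.001, 0.65, 0.76, -0.001]
contact_force: [0.3, 0.2, -0.5]
width: 0.0425
```

```bash
python3 - <<'E'
from h import *
cmp();s=manip.get_state();print(s["clock"],s["contact_force"],s["width"],s["position"])
a=cv2.resize(cv2.imread("pics/scene0.png"),(512,384),interpolation=cv2.INTER_AREA)
for n in("scene","top"):
    a=cv2.resize(cv2.imread(f"pics/{n}0.png"),(512,384),interpolation=cv2.INTER_AREA);b=get_image(n)["frame"]
    d=cv2.GaussianBlur(cv2.absdiff(a,b).max(2),(5,5),0)>25
    k,_,st,_=cv2.connectedComponentsWithStats(d.astype(np.uint8));print(n,[list(map(int,r)) for r in st[1:] if r[4]>8])
E
```

```text
corner 0.999 0.0 0.0
bar 0.999 0.0 0.0
backleft 0.999 0.0 0.0
25.9 [ 0.72289824 -0.13782284  0.08259163] 0.042449179909474194 [ 0.45092398 -0.24146358  0.24395144]
scene [[54, 0, 7, 3, 14], [68, 0, 20, 63, 683], [0, 0, 222, 285, 15929], [231, 0, 37, 46, 929], [240, 44, 2, 7, 11], [0, 156, 63, 54, 1016], [36, 178, 15, 18, 73], [17, 285, 40, 19, 283], [0, 290, 5, 6, 22], [0, 318, 56, 66, 1133], [31, 343, 41, 41, 494]]
top [[141, 203, 371, 181, 24838], [481, 259, 10, 9, 55], [172, 355, 28, 29, 326], [0, 367, 47, 17, 420]]
```

```bash
python3 -c "
from rig import job;print(job.sign_off())"
```

```text
the job is handed in; nothing more can be done
None
```

The job is done and handed in at about 26 s, well under the 72 s limit. All three parts were carried out in order.

- **Lid raised:** I lifted the lid by its bar until the stay straightened and the pull began to rise, at about 1.41 rad. I then let it down onto the locked stay at about 1.26 rad and let go. A picture showed it standing by itself.
- **Plunger:** I pressed it to its stop, about 8 mm, with the force rising to about 22 N there. After I let go, a picture showed it back up.
- **Lid shut:** I took the peg, drew the stay out about 11.5 mm, folded the knee back and lowered the lid in small steps until it rested, then let go and backed away. Forces while I was folding and lowering stayed under about 8 N.

**Last checks:** matching the scene camera against the starting picture gave zero shift at the lid's front right corner, the bar and the lid's back left corner. The force on the tool was near zero, so the robot was touching nothing.

**What disagreed or was not checked:**
- The first peg grip sat on what looked like its thicker end collar, so I regripped it further in.
- Near shut, my linkage model read about 0.06 rad too low, so I used the image match for the last few millimetres instead.
- The 12-picture limit was reached just before the end, so the final look was by image comparison only. The arm hid part of the counter in it. I never worked near the other objects, and the differences I saw fit the arm and its shadow, but I did not check each object on its own.

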